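# Load the notched crate foot into the drilling jig

### The job

Take the wooden foot with the U-shaped notch out of the narrow crate and set it down near the middle of the square plywood offcut, still upright, and let go of it. Then take hold of it again by its two end faces (the long sides have to go between the jig's cheeks, where no fingers fit) and lower it into the drilling jig, without dropping it: flat on the jig's floor, notch up, between the two cheeks, with about as much sticking out at one end as at the other.

Things in the scene. Friction and masses are not known exactly. Their poses are not given: they have to be found in the camera images.
- notched_foot: The part to load: pale wooden block 60 mm long (x), 32 wide (y), 45 high (z up), about 60 g, with a square notch 24 mm long and 18 deep across the middle of its top, running along y (a U seen from the long side). Sawn cut faces are darker. Same either way round. Origin: centre of the underside. Starts upright in the crate with two unwanted blocks of that size, one plain, one stepped at one end; 28 mm clear on each long side.
- crate_in (a point): Narrow plywood crate, fixed, 76 mm (x) by 274 mm (y), 50 mm high over the bench, walls 5 mm. This point: centre of its inner floor, 5 mm above the bench. Three blocks lie across it (their x along its x within 5 degrees), ends about 3 mm from the long walls, tops level with the walls: only their long sides can be gripped there.
- rest_top (a point): Square plywood offcut lying flat on the bench, fixed, 130 by 130 mm, 12 mm thick. This point: centre of its top face, 12 mm above the bench; x and y run along its edges, z up.
- jig_seat (a point): Drilling jig, fixed: base board 130 (x) by 120 mm (y), 18 thick, carrying two upright dark cheeks 44 mm long (x), 18 thick, 45 high, 42 mm apart, open at both ends and above; a low clamp screw juts out to y = 91 mm. This point: middle of the floor between the cheeks, 18 mm above the bench; x along the cheeks, z up. The foot goes in with its length along x, each end 8 mm past the cheeks.
Things that resemble listed ones, but are neither listed nor needed, are in the scene too. Of the things that look like the part that bears rest_top, the smaller one is meant.

How it is judged:
By the outcome, as a careful person would: the job done as asked, in the order asked, and still so for the second after the job is handed in, with the robot touching nothing.
It also fails if it takes over 59 s, if anything falls off the work surface, if the arm or the gripper's body presses on something with over 40 N, if the wrist force passes 120 N, or if a joint passes its speed limit or range.

### The arm

A 7-joint arm with a two-finger parallel gripper is mounted at the origin on the work surface. World frame = base frame: x ahead of the robot, y to its left, z up, the work surface at z = 0. Lengths are in m, angles in rad, forces in N, time in s.
With the tool pointing down it reaches from about 0.4 to 0.85 m from the base axis. Payload 10.4 kg.
Tool frame: the origin (TCP) lies between the finger pads; the fingertips stand 22 mm ahead of it and the grasp point (between the pads) lies 3 mm ahead of it; z points along the fingers, y is the line along which they close (so a half turn about z gives the same grasp; the last joint's range is limited). The gripper opens to 85 mm and grips with 20 to 120 N. Pads are 22 mm wide; open, the fingers measure 114 mm over their backs; the gripper's body (76 mm by 85 mm) begins 54 mm behind the grasp point. The pads swing forward as they close: fully open they stand 13 mm farther back than shut.
Start: joints at [1.317, 0.332, -0.065, 1.46, 0.022, 1.35, -0.088], TCP at [0.143, -0.608, 0.253] pointing down, gripper open.
Joint ranges: [-2.6, 2.6], [-0.5, 2.12], [-1.47, 1.34], [0.16, 2.42], [-1.27, 4.41], [0.06, 2.06], [-2.6, 2.6]. Speed limits (rad/s): [2.22, 2.22, 2.79, 2.79, 3.14, 3.14, 3.14].

### API

Orientations are given as a unit quaternion [x, y, z, w].
In Python, from workcell import manip, camera, ticket, boxes_of, outline_of gives the robot as it stands.
- The arm moves only by the tool carry_out, never from a script. Its argument "deltas" is a list of rows, each a list of 5 numbers: the shift along the tool's x, y, z as a fraction of full scale, then the turn about the tool's z as a fraction of full scale, then the opening, from -1 (shut) to 1 (fully open), so that 0 is half open. In form: [[tx, ty, tz, spin, gripper], ...]. A call has 1 to 20 rows; each row is the pose to reach, as a shift and turn from the pose commanded when the call began, along the tool's axes at that moment; what a row does not reach only later rows make up. Full scale, the value 1, is 150 mm for a shift and 30 degrees for a turn. A row lasts 1/8 s, in which the tool goes at most 62.5 mm and 10.7 degrees, less where a joint would pass 70% of its speed; a pose out of reach is approached as far as the arm can. A call with a number of a shift or a turn outside -1 to 1 is refused whole. A call with a gripper value outside its range is refused whole. The fingers move at their own pace and stop on an object; "force" is the grip in N (left out, the last holds). Time passes only in rows, so rows that repeat a pose let the fingers close. It gives the time, the measured TCP pose, the force, the opening and the grip force at its end, in the units of the state.
- manip.get_obs(): the state, without advancing time (a new reading comes with each control period).
- camera(name): name is "side" or "top" or "wrist"; returns a dict with "img" (480x640x3 uint8, red, green, blue), "depth" (480x640 float32, m along the optical axis (not along the pixel's ray), 0 where there is no reading), "vertical_fov" (degrees; the focal length in pixels is half the picture's height over the tangent of half this angle, whatever the lens; pixels are square), "cx", "cy" (the principal point, pixels), "k1" (the pictures are not rectified: a ray, as slopes to the right and down, at radius r is drawn at 1 + k1 r^2 times it, then the intrinsics apply), "R" (3x3) and "t" (3): a world point X has camera coordinates R X + t. Camera axes: x right, y down, z forward; pixel columns grow to the right and rows downward; lengths in m; the calibration is good to about 2 mm. A picture is of the moment at which its call begins.
- ticket.hand_in(): hands the job in; it is judged then, once.
Trained networks look in a picture, given as the dict that the camera call returned (one of the last four; its "shot" number tells which), for a name from the list of things; names that differ only in an ending like _2 or _b are one class to them, and where a whole thing is asked for, a point or a joint stands for the part that bears it (a point fixed in the world has none). Each returns a list of dicts, best first, with "conf" (0 to 1); they miss things now and then, are a little off and sometimes report something else, mostly with a low value. They report only what shows in the picture. A call takes as long as a camera call. They do not tell look-alikes from the thing itself.
- boxes_of(query, picture): "position" ([x, y, z] in m, in world coordinates, good to about 4 mm: the middle of the surface that is visible of it).
- outline_of(query, picture): "region" (480x640 bool, what is visible of it).
The state is a dict: "clock": time; "joint_pos": joint angles; "joint_velocities": joint speeds; "tau": joint torques, N m; "position": TCP position; "ee_rot": TCP orientation; "ft_force": force on the tool from outside, world axes, zero at the start; "torque": the same for the moment, N m; "grip_width": opening from 0.0 (shut) to 1.0 (fully open); "grasp_force": force on a finger pad.
Only numpy, scipy, OpenCV 4.12 (cv2) and the standard library are available. Lean on these libraries where they do the work, as an engineer would, in place of code of your own. Each camera call takes 0.05 s, during which the arm holds its last target. There are 200 camera calls.

## Working session

There is one attempt and no reset: what is moved stays moved. The work goes in short steps, Python scripts to look and compute and a tool call to move; the robot and the scene stay as the last step left them, time stands still between calls to the robot, and variables do not carry over. Pictures are saved under pics/ and viewed, at most 10 in all, crops included, and the job is handed in when it is done.

Besides the shell and the picture viewer there is one more tool, called after ">>>" in YAML: its name, and indented under it one key for each argument. carry_out: Moves the arm, as the interface text tells. Its arguments: {"type":"object","properties":{"deltas":{"type":"array","items":{"type":"array","items":{"type":"number"}}},"force":{"type":"number"}},"required":["deltas"]}

```bash
mkdir -p pics; ls; cat > h.py <<'E'
import numpy as np, cv2
from workcell import manip, camera, ticket, boxes_of, outline_of
from scipy.spatial.transform import Rotation as Rn
def save(c,n,crop=None,s=1):
    im=c["img"][:,:,::-1]
    if crop: a,b,d,e=crop; im=im[b:e,a:d]
    cv2.imwrite("pics/"+n,cv2.resize(im,None,fx=s,fy=s,interpolation=cv2.INTER_CUBIC))
def K(c):
    f=240/np.tan(np.radians(c["vertical_fov"])/2)
    return np.array([[f,0,c["cx"]],[0,f,c["cy"]],[0,0,1.]])
def rays(c,px):
    return cv2.undistortPoints(np.array(px,float).reshape(-1,1,2),K(c),np.array([c["k1"],0,0,0,0.]))[:,0] if False else und(c,px)
def und(c,px):
    k=K(c);p=(np.array(px,float).reshape(-1,2)-[c["cx"],c["cy"]])/k[0,0]; u=p.copy()
    for _ in range(20): u=p/(1+c["k1"]*(u**2).sum(1,keepdims=True))
    return u
def cloud(c,mask=None):
    m=c["depth"]>0
    if mask is not None: m&=mask
    v,u=np.nonzero(m); r=und(c,np.c_[u,v]); d=c["depth"][v,u][:,None]
    return (np.c_[r*d,d]-c["t"])@c["R"], np.c_[u,v]
def at_z(c,px,z):
    r=und(c,px); d=np.c_[r,np.ones(len(r))]@c["R"]; o=-c["R"].T@c["t"]
    return o+d*((z-o[2])/d[:,2:3])
def proj(c,X):
    p=np.atleast_2d(X)@c["R"].T+c["t"]; s=p[:,:2]/p[:,2:]
    return s*(1+c["k1"]*(s**2).sum(1,keepdims=True))*K(c)[0,0]+[c["cx"],c["cy"]]
E
python3 - <<'E'
from h import *
o=manip.get_obs();print(o)
for n in ["top","side"]:
    c=camera(n);save(c,n+"0.png")
    print(n,c["vertical_fov"],c["k1"],c["R"].round(3).tolist(),c["t"])
    for q in ["notched_foot","crate_in","rest_top","jig_seat"]:
        for b in boxes_of(q,c)[:5]: print(q,round(b["conf"],2),np.round(b["position"],3),proj(c,b["position"]).round())
E
```

```text
pics
{'clock': 0.0, 'joint_pos': array([ 1.31740162,  0.33288267, -0.06469291,  1.46095299,  0.0216075 ,
        1.34988713, -0.08851179]), 'joint_velocities': array([ 0.00074761,  0.00073276, -0.00049664, -0.00077912, -0.00230421,
        0.00046281, -0.00076434]), 'tau': array([-2.85446913e-04, -6.25446153e+01,  4.87365935e-02, -3.91603124e+01,
        1.61840947e-02,  9.99039214e-03,  1.98789098e-05]), 'position': array([ 0.14288031, -0.60809437,  0.25250358]), 'ee_rot': array([ 9.93348603e-01,  1.15143556e-01, -1.20200600e-04, -7.07052902e-04]), 'ft_force': array([-0.02772134,  0.54541874, -0.4074851 ]), 'torque': array([-0.02031695,  0.03902956, -0.00186826]), 'grasp_force': 0.0, 'grip_width': 0.9997638485306918}
top 53.413906517394814 -0.10994866046482739 [[0.005, -1.0, 0.012], [-0.99, -0.007, -0.143], [0.143, -0.011, -0.99]] [-0.03633967  0.40326276  0.93192794]
notched_foot 0.8 [0.652 0.002 0.05 ] [[299. 121.]]
crate_in 0.79 [ 0.657 -0.078  0.019] [[337. 124.]]
rest_top 0.57 [ 0.454 -0.241  0.011] [[415. 219.]]
rest_top 0.56 [ 0.174 -0.318  0.017] [[457. 356.]]
jig_seat 0.56 [0.443 0.163 0.019] [[220. 222.]]
side 44.32343976132248 -0.1533621799341243 [[-0.944, -0.329, -0.005], [-0.223, 0.65, -0.726], [0.243, -0.685, -0.687]] [0.39389677 0.15657787 1.1848416 ]
notched_foot 0.86 [0.648 0.018 0.037] [[215. 241.]]
crate_in 0.62 [ 0.635 -0.037  0.032] [[231. 228.]]
rest_top 0.95 [ 0.175 -0.308  0.016] [[451. 203.]]
rest_top 0.59 [ 0.451 -0.239  0.014] [[335. 197.]]
jig_seat 0.68 [0.44  0.184 0.016] [[275. 327.]]
```

View pics/top0.png

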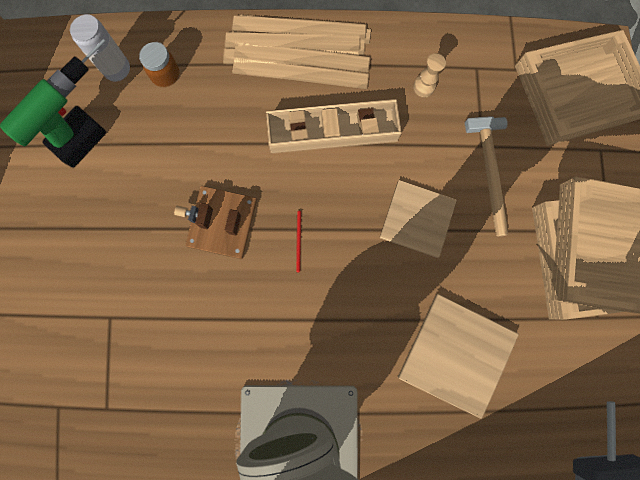

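View pics/side0.png

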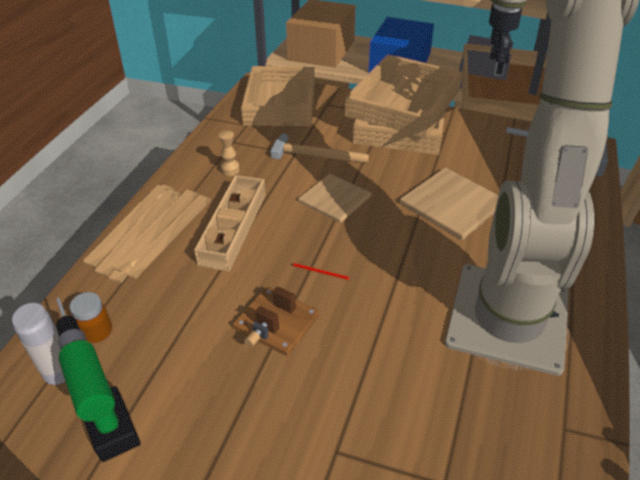

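The top view shows these candidates for the foot, all in the crate: the left block at (298,122), the middle one at (332,121), and the right one at (368,118). The offcuts are at (418,217), small, and (459,352), large, so the small one is meant. The jig is at (222,222), with its clamp screw pointing left. Next is a close crop of the crate plus the fixture poses.

```bash
python3 - <<'E'
from h import *
c=camera("top"); save(c,"crate.png",(255,85,415,160),5)
P,px=cloud(c)
def rect(sel,name):
    r=cv2.minAreaRect((P[sel][:,:2]*1000).astype(np.float32)); print(name,np.round(r[0],1),np.round(r[1],1),round(r[2],1),"z",np.median(P[sel][:,2]).round(4),sel.sum())
def near(x,y,r): return np.hypot(P[:,0]-x,P[:,1]-y)<r
for z0,z1,x,y,r,n in [(.006,.02,.454,-.241,.11,"rest"),(.008,.03,.174,-.318,.13,"big"),(.044,.06,.655,-.06,.16,"crate top"),(.01,.025,.443,.163,.1,"jig base"),(.05,.075,.443,.163,.1,"cheeks")]:
    rect(near(x,y,r)&(P[:,2]>z0)&(P[:,2]<z1),n)
m=near(.443,.163,.1)&(P[:,2]>.055)&(P[:,2]<.075)
_,l,ctr=cv2.kmeans((P[m][:,:2]*1000).astype(np.float32),2,None,(3,50,.01),5,0)
for k in (0,1): print(ctr[k],cv2.minAreaRect((P[m][l[:,0]==k][:,:2]*1000).astype(np.float32)))
for q in ["rest_top","jig_seat","crate_in","notched_foot"]:
    for b in outline_of(q,c)[:2]:
        cn=max(cv2.findContours(b["region"].astype(np.uint8),0,1)[0],key=cv2.contourArea)
        print(q,b["conf"],[np.round(x,1) for x in cv2.minAreaRect(cn)])
        Q,_=cloud(c,b["region"]); print("  z pct",np.percentile(Q[:,2],[5,50,95]).round(4))
E
```

```text
rest [ 455.7 -253.8] [169.5 156.6] 85.9 z 0.0119 3793
big [ 175.2 -323.6] [190.6 189.7] 64.1 z 0.0172 8596
crate top [650.  -68.5] [ 78.9 274.2] 6.2 z 0.0496 1895
jig base [445.7 162.6] [122.8 131.1] 78.0 z 0.0178 3009
cheeks [447.3 171.4] [97.8 44.4] 78.3 z 0.0624 476
[451.4181  191.41785] ((451.79443359375, 192.173095703125), (19.269203186035156, 44.057716369628906), 77.45343017578125)
[438.60852 132.0893 ] ((439.2728271484375, 132.4795379638672), (18.349443435668945, 44.393184661865234), 78.30662536621094)
rest_top 0.67 [array([417.9, 218.3]), array([63.2, 62. ]), np.float64(18.4)]
  z pct [0.0088 0.0119 0.0148]
rest_top 0.61 [array([458.1, 355.9]), array([95.6, 95.5]), np.float64(24.9)]
  z pct [0.0139 0.0172 0.0201]
jig_seat 0.58 [array([212.3, 219.6]), array([78.5, 63.8]), np.float64(12.7)]
  z pct [0.0147 0.0185 0.0628]
crate_in 0.87 [array([333.2, 125.6]), array([ 43.2, 133.5]), np.float64(85.0)]
  z pct [0.0025 0.0168 0.0506]
notched_foot 0.95 [array([297. , 124.9]), array([29.8, 16.3]), np.float64(84.0)]
  z pct [0.0301 0.048  0.0521]
notched_foot 0.41 [array([212.8, 219.9]), array([79.5, 65.4]), np.float64(13.1)]
  z pct [0.0064 0.0183 0.0627]
```

View pics/crate.png

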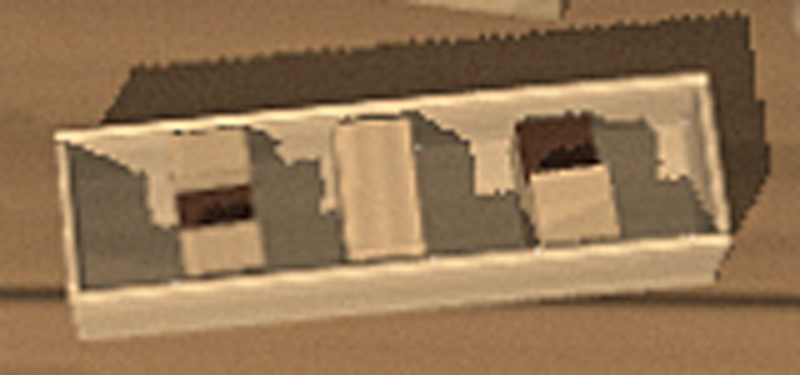

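The crop shows the dark cut as a band across the middle of the left block (crop 215,205; picture 298,126), so that one is the notched foot. The middle block is plain, and the right one is stepped at its end (crop 560,145). I choose the left block.

```bash
cat >> h.py <<'E'
def to(x,y,z,yaw=None):
    """remaining shift/turn in carry_out fractions; yaw: wanted direction (deg) of tool y, mod 180"""
    o=manip.get_obs(); R=Rn.from_quat(o["ee_rot"]).as_matrix()
    d=R.T@(np.array([x,y,z])-o["position"])/.15
    cy=np.degrees(np.arctan2(R[1,1],R[0,1])); s=0
    if yaw is not None: s=-((yaw-cy+90)%180-90)/30
    print("t",round(o["clock"],2),"pos",o["position"].round(4),"tooly",cy.round(1),"tilt z",R[2,2].round(4),"-> d",d.round(3),"spin",round(s,3))
E
python3 - <<'E'
from h import *
c=camera("top"); b=outline_of("notched_foot",c)[0]
P,px=cloud(c,b["region"]); m=P[:,2]>.043; m&=P[:,2]<.057
print(cv2.minAreaRect((P[m][:,:2]*1000).astype(np.float32)),np.median(P[m],0))
u=np.radians(6.2);L=(P[m][:,:2]*1000)@np.array([[np.cos(u),-np.sin(u)],[np.sin(u),np.cos(u)]])
print(np.percentile(L,[2,98],0))
b=outline_of("rest_top",c)[0]; P,_=cloud(c,b["region"]); print(cv2.minAreaRect((P[:,:2]*1000).astype(np.float32)))
to(.65,.01,.25,96.2)
E
```

```text
((642.6383666992188, 5.33122444152832), (63.650787353515625, 29.96925926208496), 9.37492847442627) [0.65268182 0.0050109  0.04979419]
[[610.60460862 -78.72004815]
 [669.31251606 -49.37349654]]
((173.82440185546875, -326.8201599121094), (196.84738159179688, 192.8839874267578), 63.58176803588867)
t 0.9 pos [ 0.143  -0.6085  0.2534] tooly -76.8 tilt z -1.0 -> d [ 4.234 -3.241  0.022] spin 0.234
```

>>> carry_out:
  deltas:
    - [1,-0.76,0,0.23,1]
    - [1,-0.76,0,0.23,1]
    - [1,-0.76,0,0.23,1]
    - [1,-0.76,0,0.23,1]

```text
clock: 1.4
position: [0.2671, -0.4595, 0.254]
ee_rot: [0.998, 0.059, 0.001, 0.0]
ft_force: [-1.1, -0.5, 0.3]
grip_width: 1.001
grasp_force: 0.0
```

>>> carry_out:
  deltas:
    - [1,-0.76,0,0,0.08]
    - [1,-0.76,0,0,0.08]
    - [1,-0.76,0,0,0.08]
    - [1,-0.76,0,0,0.08]

```text
clock: 1.9
position: [0.4028, -0.3296, 0.2536]
ee_rot: [0.998, 0.059, 0.001, -0.0]
ft_force: [-1.3, -0.6, -0.4]
grip_width: 0.539
grasp_force: 0.0
```

```bash
python3 - <<'E'
from h import *
to(.643,.004,.2,97.5)
c=camera("top")
print(at_z(c,[(400,178),(456,199),(438,256),(381,231)],.012).round(3))
E
```

```text
t 1.9 pos [ 0.4028 -0.3296  0.2536] tooly -83.2 tilt z -1.0 -> d [ 1.851 -2.02   0.361] spin -0.025
[[ 0.542 -0.211  0.012]
 [ 0.498 -0.329  0.012]
 [ 0.377 -0.286  0.012]
 [ 0.428 -0.168  0.012]]
```

>>> carry_out:
  deltas:
    - [0.92,-1,0.1,0,0.08]
    - [0.92,-1,0.1,0,0.08]
    - [0.92,-1,0.1,0,0.08]
    - [0.92,-1,0.1,0,0.08]
    - [0.92,-1,0.1,0,0.08]

```text
clock: 2.58
position: [0.5199, -0.1699, 0.238]
ee_rot: [0.998, 0.055, -0.0, 0.0]
ft_force: [0.1, -0.3, -0.0]
grip_width: 0.54
grasp_force: 0.0
```

>>> carry_out:
  deltas:
    - [0.88,-1,0.1,0,0.08]
    - [0.88,-1,0.1,0,0.08]
    - [0.88,-1,0.1,0,0.08]
    - [0.88,-1,0.1,0,0.08]
    - [0.88,-1,0.1,0,0.08]
    - [0.88,-1,0.1,0,0.08]

```text
clock: 3.32
position: [0.6343, -0.009, 0.2235]
ee_rot: [0.999, 0.053, -0.0, 0.001]
ft_force: [0.2, 0.0, 0.3]
grip_width: 0.541
grasp_force: 0.0
```

```bash
python3 - <<'E'
from h import *
to(.643,.004,.2,97.5)
c=camera("wrist"); save(c,"w1.png")
print(c["t"],c["vertical_fov"])
for b in outline_of("notched_foot",c)[:2]:
    P,px=cloud(c,b["region"]); m=(P[:,2]>.043)&(P[:,2]<.057)
    print(b["conf"],px.mean(0),cv2.minAreaRect((P[m][:,:2]*1000).astype(np.float32)),np.median(P[m],0))
E
```

```text
t 3.33 pos [ 0.6343 -0.009   0.2235] tooly -83.9 tilt z -1.0 -> d [ 0.067 -0.08   0.156] spin -0.047
[-0.07596101  0.57979089  0.51657294] 58.492702345763895
```

View pics/w1.png

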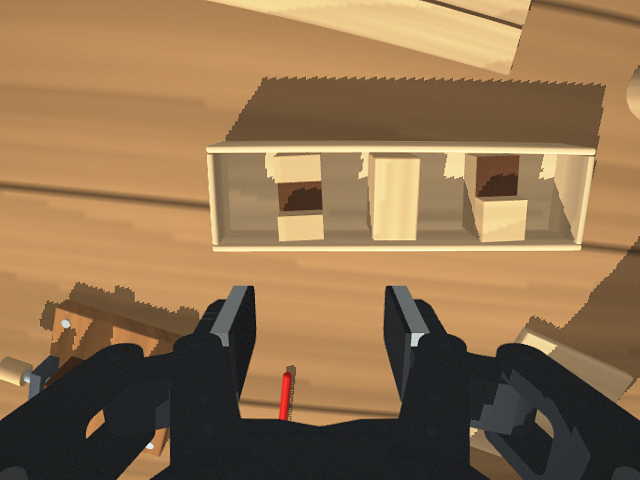

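The wrist view shows the notched foot at (300,198), with its notch dark at (300,195), the plain block at (394,198) and the stepped one at (498,198). I measure the foot's top from depth.

```bash
python3 - <<'E'
from h import *
c=camera("wrist")
k=np.zeros((480,640),bool);k[154:243,262:345]=1
P,px=cloud(c,k); m=(P[:,2]>.044)&(P[:,2]<.057)
# keep connected pieces of foot only (exclude crate walls)
im=np.zeros((480,640),np.uint8); im[px[m][:,1],px[m][:,0]]=1
print(cv2.connectedComponentsWithStats(im)[2])
print(cv2.minAreaRect((P[m][:,:2]*1000).astype(np.float32)),np.median(P[m],0), np.median(P[m][:,2]))
print(at_z(c,[(277,157),(319,155),(323,240),(278,242)],.05).round(4))
# crate rim
P,px=cloud(c); m=(P[:,2]>.044)&(P[:,2]<.057)&(np.hypot(P[:,0]-.65,P[:,1]+.068)<.16)
print("crate",cv2.minAreaRect((P[m][:,:2]*1000).astype(np.float32)))
E
```

```text
[[     0      0    640    480 304734]
 [   275    154     48     29   1266]
 [   279    213     46     28   1193]
 [   267    242      1      1      1]
 [   292    242      1      1      1]
 [   304    242      1      1      1]
 [   320    242      1      1      1]
 [   326    242      1      1      1]
 [   342    242      1      1      1]
 [   344    242      1      1      1]]
((641.9517822265625, 2.767324447631836), (64.38921356201172, 56.421142578125), 6.091969966888428) [0.65446561 0.00629672 0.05038806] 0.050388061901223496
[[ 0.6699  0.0246  0.05  ]
 [ 0.6742 -0.0038  0.05  ]
 [ 0.6145 -0.013   0.05  ]
 [ 0.6096  0.019   0.05  ]]
crate ((650.18505859375, -67.35816955566406), (76.08830261230469, 274.35211181640625), 6.0234222412109375)
```

>>> carry_out:
  deltas:
    - [0.06,-0.097,0.3,-0.03,0.08]
    - [0.06,-0.097,0.87,-0.03,0.08]
    - [0.06,-0.097,0.87,-0.03,0.08]
    - [0.06,-0.097,0.87,-0.03,0.08]
    - [0.06,-0.097,0.87,-0.03,0.08]

```text
clock: 4.1
position: [0.643, 0.0096, 0.0946]
ee_rot: [0.998, 0.063, 0.001, 0.0]
ft_force: [0.7, -0.4, 0.6]
grip_width: 0.537
grasp_force: 0.0
```

```bash
python3 - <<'E'
from h import *
to(.642,.0065,.030,97)
c=camera("wrist"); save(c,"w2.png")
E
```

```text
t 4.1 pos [0.643  0.0096 0.0946] tooly -82.8 tilt z -1.0 -> d [-0.01   0.02   0.431] spin 0.006
```

View pics/w2.png

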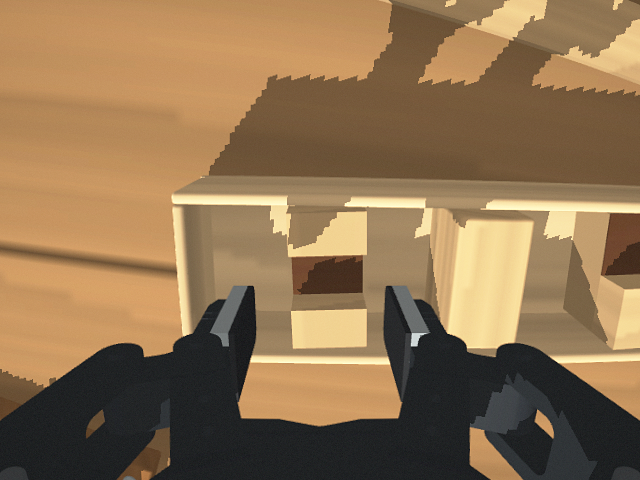

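The foot sits between the open fingers at (328,275) and is about 3 mm right of the finger centre at 320. That agrees with the computed correction, so I descend and grip.

>>> carry_out:
  deltas:
    - [-0.01,0.02,0.1,0,0.08]
    - [-0.01,0.02,0.25,0,0.08]
    - [-0.01,0.02,0.35,0,0.08]
    - [-0.01,0.02,0.42,0,0.08]
    - [-0.01,0.02,0.42,0,0.08]
    - [-0.01,0.02,0.42,0,0.08]
  force: 40

```text
clock: 4.9
position: [0.6414, 0.007, 0.0303]
ee_rot: [0.998, 0.063, 0.0, -0.0]
ft_force: [0.1, 0.2, 0.9]
grip_width: 0.541
grasp_force: 0.0
```

>>> carry_out:
  deltas:
    - [0,0,0,0,-1]
    - [0,0,0,0,-1]
    - [0,0,0,0,-1]
    - [0,0,0,0,-1]
  force: 40

```text
clock: 5.4
position: [0.6416, 0.0069, 0.0307]
ee_rot: [0.998, 0.063, 0.001, 0.0]
ft_force: [-0.0, 0.3, 7.4]
grip_width: 0.365
grasp_force: 40.9
```

>>> carry_out:
  deltas:
    - [0,0,-0.1,0,-1]
    - [0,0,-0.3,0,-1]
    - [0,0,-0.7,0,-1]
    - [0,0,-0.7,0,-1]
    - [-0.35,0.38,-0.7,0,-1]
    - [-0.7,0.76,-0.7,0,-1]
    - [-0.7,0.76,-0.7,0,-1]
    - [-0.7,0.76,-0.7,0,-1]
    - [-0.7,0.76,-0.7,0,-1]

```text
clock: 6.52
position: [0.5515, -0.1186, 0.135]
ee_rot: [0.998, 0.063, 0.0, -0.0]
ft_force: [0.3, 1.0, -0.5]
grip_width: 0.368
grasp_force: 40.1
```

>>> carry_out:
  deltas:
    - [-0.35,0.38,0,0.2,-1]
    - [-0.7,0.76,0,0.4,-1]
    - [-0.7,0.76,0,0.63,-1]
    - [-0.7,0.76,0,0.63,-1]
    - [-0.7,0.76,0,0.63,-1]

```text
clock: 7.15
position: [0.4626, -0.244, 0.1349]
ee_rot: [0.995, -0.1, 0.0, -0.0]
ft_force: [-0.3, 0.2, -0.7]
grip_width: 0.367
grasp_force: 40.2
```

```bash
python3 - <<'E'
from h import *
to(.459,-.246,.0385,-102); print(manip.get_obs()["joint_pos"].round(2),manip.get_obs()["grip_width"])
c=camera("side"); save(c,"s1.png",(180,120,420,300),3)
E
```

```text
t 7.15 pos [ 0.4626 -0.244   0.1349] tooly -101.5 tilt z -1.0 -> d [-0.021  0.018  0.643] spin 0.018
[ 0.78  0.24 -0.42  1.85  0.11  1.07 -1.46] 0.3674508626961699
```

View pics/s1.png

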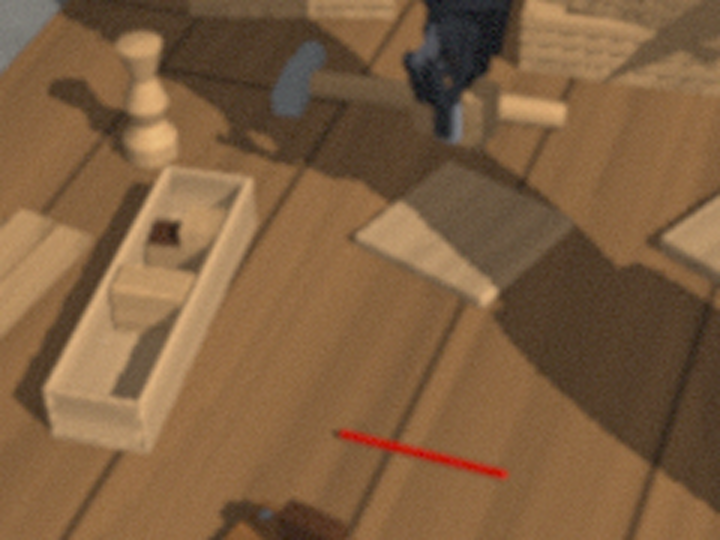

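The crop shows the foot held under the gripper at about (470,110), above the small offcut. Now I lower it.

>>> carry_out:
  deltas:
    - [-0.02,0.015,0.2,0.01,-1]
    - [-0.02,0.015,0.45,0.01,-1]
    - [-0.02,0.015,0.58,0.01,-1]
    - [-0.02,0.015,0.61,0.01,-1]
    - [-0.02,0.015,0.63,0.01,-1]
    - [-0.02,0.015,0.64,0.01,-1]
    - [-0.02,0.015,0.64,0.01,-1]

```text
clock: 8.07
position: [0.4583, -0.2475, 0.0394]
ee_rot: [0.995, -0.104, 0.0, 0.0]
ft_force: [-0.8, -0.3, -0.5]
grip_width: 0.365
grasp_force: 40.2
```

>>> carry_out:
  deltas:
    - [0,0,0.007,0,-1]
    - [0,0,0.014,0,-1]
    - [0,0,0.014,0,-1]

```text
clock: 8.45
position: [0.4581, -0.2475, 0.0376]
ee_rot: [0.995, -0.104, 0.0, 0.0]
ft_force: [-3.6, 1.2, 9.8]
grip_width: 0.369
grasp_force: 41.4
```

>>> carry_out:
  deltas:
    - [0,0,0,0,0.2]
    - [0,0,0,0,0.3]
    - [0,0,0,0,0.3]
    - [0,0,-0.2,0,0.3]
    - [0,0,-0.5,0,0.5]
    - [0,0,-0.65,0,1]
    - [0,0,-0.65,0,1]

```text
clock: 9.32
position: [0.4589, -0.2478, 0.1359]
ee_rot: [0.995, -0.104, 0.002, 0.001]
ft_force: [0.2, -0.6, -0.5]
grip_width: 1.0
grasp_force: 0.0
```

>>> carry_out:
  deltas:
    - [0,0,-0.2,-0.35,1]
    - [0,0,-0.2,-0.7,1]
    - [0,0,-0.2,-1,1]
    - [0,0,-0.2,-1,1]

```text
clock: 9.82
position: [0.4575, -0.2471, 0.1631]
ee_rot: [0.988, 0.156, -0.001, -0.001]
ft_force: [0.1, -0.7, 0.2]
grip_width: 1.0
grasp_force: 0.0
```

>>> carry_out:
  deltas:
    - [0,0,0,-0.35,1]
    - [0,0,0,-0.7,1]
    - [0,0,0,-1,1]
    - [0,0,0,-1,1]

```text
clock: 10.32
position: [0.4577, -0.2472, 0.1635]
ee_rot: [0.914, 0.405, -0.0, -0.0]
ft_force: [0.0, -0.5, -0.8]
grip_width: 0.999
grasp_force: 0.0
```

>>> carry_out:
  deltas:
    - [0,0,0,-0.35,1]
    - [0,0,0,-0.7,1]
    - [0,0,0,-1,1]
    - [0,0,0,-1,1]
    - [0,0,0,-1,1]

```text
clock: 10.95
position: [0.4579, -0.2473, 0.164]
ee_rot: [0.779, 0.627, -0.0, -0.0]
ft_force: [-0.4, 0.5, 0.0]
grip_width: 0.998
grasp_force: 0.0
```

```bash
python3 - <<'E'
from h import *
to(.458,-.2475,.0376,-12)
c=camera("wrist"); save(c,"w3.png")
P,px=cloud(c); m=(P[:,2]>.048)&(P[:,2]<.066)&(np.hypot(P[:,0]-.458,P[:,1]+.247)<.06)
print(m.sum(),cv2.minAreaRect((P[m][:,:2]*1000).astype(np.float32)),np.median(P[m],0))
E
```

```text
t 10.95 pos [ 0.4579 -0.2473  0.164 ] tooly -12.3 tilt z -1.0 -> d [-0.001  0.001  0.843] spin -0.011
3936 ((459.3598937988281, -247.97763061523438), (32.962158203125, 60.198394775390625), 78.96574401855469) [ 0.46866567 -0.24645676  0.05743523]
```

View pics/w3.png

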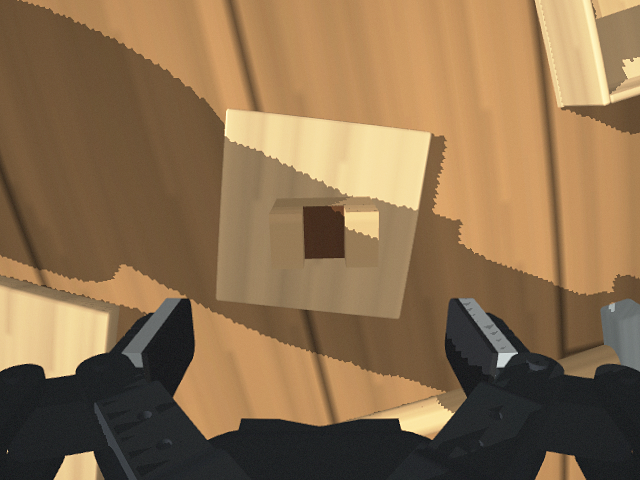

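The foot stands upright on the small offcut at (324,232), notch up, with the open jaws aligned with its ends. I grip the end faces.

>>> carry_out:
  deltas:
    - [0,0.01,0.3,-0.03,1]
    - [0,0.01,0.6,-0.03,1]
    - [0,0.01,0.78,-0.03,1]
    - [0,0.01,0.845,-0.03,1]
    - [0,0.01,0.845,-0.03,1]
    - [0,0.01,0.845,-0.03,1]
  force: 40

```text
clock: 11.75
position: [0.4602, -0.248, 0.0387]
ee_rot: [0.772, 0.635, 0.0, 0.001]
ft_force: [-0.6, -0.4, -0.4]
grip_width: 1.003
grasp_force: 0.0
```

>>> carry_out:
  deltas:
    - [0,0,0,0,0.6]
    - [0,0,0,0,0.45]
    - [0,0,0,0,-1]
    - [0,0,0,0,-1]
    - [0,0,0,0,-1]
  force: 40

```text
clock: 12.38
position: [0.4598, -0.2479, 0.0381]
ee_rot: [0.772, 0.635, 0.0, 0.001]
ft_force: [-1.5, 1.1, 6.1]
grip_width: 0.699
grasp_force: 43.6
```

```bash
python3 - <<'E'
from h import *
to(.4456,.1624,.16,-12.1); print(manip.get_obs()["ft_force"].round(1),manip.get_obs()["joint_pos"].round(2))
c=camera("top")
E
```

```text
t 12.38 pos [ 0.4598 -0.2479  0.0381] tooly -11.1 tilt z -1.0 -> d [ 2.666 -0.618 -0.815] spin 0.034
[-1.5  1.1  6.1] [ 0.89  0.4  -0.56  1.92  0.27  0.89  0.  ]
```

>>> carry_out:
  deltas:
    - [0,0,-0.1,0,-1]
    - [0,0,-0.4,0,-1]
    - [0,0,-0.8,0,-1]
    - [0.4,-0.09,-0.8,0,-1]
    - [0.8,-0.18,-0.8,0,-1]
    - [0.9,-0.21,-0.8,0,-1]
    - [0.9,-0.21,-0.8,0,-1]

```text
clock: 13.3
position: [0.4545, -0.1087, 0.1581]
ee_rot: [0.771, 0.636, -0.0, 0.001]
ft_force: [0.1, -1.2, -0.4]
grip_width: 0.7
grasp_force: 43.4
```

>>> carry_out:
  deltas:
    - [0.4,-0.09,0,0,-1]
    - [0.8,-0.18,0,0,-1]
    - [0.9,-0.21,0,0,-1]
    - [0.9,-0.21,0,0,-1]
    - [0.9,-0.21,0,0,-1]

```text
clock: 13.92
position: [0.4498, 0.027, 0.1573]
ee_rot: [0.773, 0.634, -0.0, 0.0]
ft_force: [0.8, -0.2, -0.0]
grip_width: 0.696
grasp_force: 43.4
```

>>> carry_out:
  deltas:
    - [0.4,-0.09,0,0.02,-1]
    - [0.7,-0.16,0,0.03,-1]
    - [0.85,-0.2,0,0.03,-1]
    - [0.85,-0.2,0,0.03,-1]
    - [0.85,-0.2,0,0.03,-1]
    - [0.85,-0.2,0,0.03,-1]

```text
clock: 14.68
position: [0.445, 0.1586, 0.1573]
ee_rot: [0.778, 0.628, -0.0, 0.0]
ft_force: [-0.7, 0.5, 0.4]
grip_width: 0.699
grasp_force: 43.4
```

```bash
python3 - <<'E'
from h import *
to(.4456,.1624,.05,-12.1); print(manip.get_obs()["grip_width"],manip.get_obs()["ft_force"].round(1))
c=camera("wrist"); save(c,"w4.png")
P,px=cloud(c); m=(P[:,2]>.054)&(P[:,2]<.072)&(np.hypot(P[:,0]-.445,P[:,1]-.162)<.09)
_,l,ctr=cv2.kmeans((P[m][:,:2]*1000).astype(np.float32),2,None,(3,50,.01),5,0)
for k in (0,1): print(ctr[k],(l==k).sum(),cv2.minAreaRect((P[m][l[:,0]==k][:,:2]*1000).astype(np.float32)))
m=(P[:,2]>.13)&(P[:,2]<.19)&(np.hypot(P[:,0]-.445,P[:,1]-.162)<.03); print("held",m.sum(),np.median(P[m],0) if m.any() else "")
E
```

```text
t 14.68 pos [0.445  0.1586 0.1573] tooly -12.1 tilt z -1.0 -> d [ 0.026 -0.001  0.715] spin -0.001
0.6990487600310392 [-0.7  0.5  0.4]
[441.147  196.3147] 1563 ((440.8224182128906, 195.87994384765625), (17.936010360717773, 21.496910095214844), 77.7978286743164)
[462.4024  191.78404] 1593 ((462.5565185546875, 191.19358825683594), (17.811363220214844, 22.040489196777344), 78.0931625366211)
held 28102 [0.44543895 0.16564081 0.16840961]
```

View pics/w4.png

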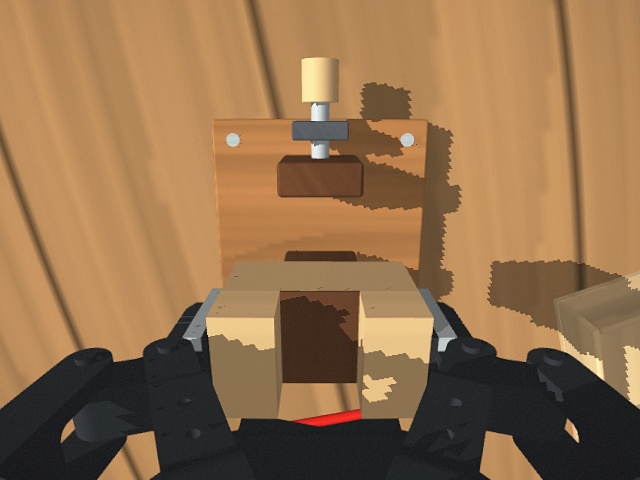

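The view shows the foot held by its ends, notch up, with the jig below: outer cheek at (320,175), clamp at (320,95). I centre it and stop just above the cheeks.

>>> carry_out:
  deltas:
    - [0.03,0,0.15,0,-1]
    - [0.03,0,0.3,0,-1]
    - [0.03,0,0.39,0,-1]
    - [0.03,0,0.39,0,-1]
    - [0.03,0,0.39,0,-1]

```text
clock: 15.35
position: [0.4459, 0.1648, 0.0996]
ee_rot: [0.777, 0.629, 0.0, 0.0]
ft_force: [-0.0, -0.4, 0.7]
grip_width: 0.696
grasp_force: 43.4
```

```bash
python3 - <<'E'
from h import *
to(.4455,.1632,.044,-12.1)
c=camera("wrist"); save(c,"w5.png")
o=manip.get_obs()["position"]
P,px=cloud(c); r=np.hypot(P[:,0]-.445,P[:,1]-.162)
R=Rn.from_euler("z",-12.1,degrees=True).as_matrix()
Q=(P-[.4455,.1632,0])@R
m=(r<.06)&(abs(Q[:,2]-(o[2]+.019))<.005)&(abs(Q[:,0])<29)&(abs(Q[:,1])<.03)&(abs(Q[:,0])>.014)&(abs(Q[:,0])<.027)
print("foot top jig-frame y",np.percentile(Q[m][:,1],[1,99]).round(4),np.median(Q[m][:,2]),m.sum())
m=(abs(Q[:,2]-.063)<.006)&(abs(Q[:,0])<.03)&(Q[:,1]>.012)&(Q[:,1]<.05)
print("cheek",np.percentile(Q[m],[1,99],0).round(4))
c=camera("side"); save(c,"s5.png",(200,230,360,370),4)
E
```

```text
t 15.35 pos [0.4459 0.1648 0.0996] tooly -12.0 tilt z -1.0 -> d [-0.011 -0.001  0.371] spin 0.004
foot top jig-frame y [-0.0141  0.0177] 0.11895772277420592 10209
cheek [[-0.0216  0.0221  0.0581]
 [ 0.021   0.0397  0.0648]]
```

View pics/s5.png

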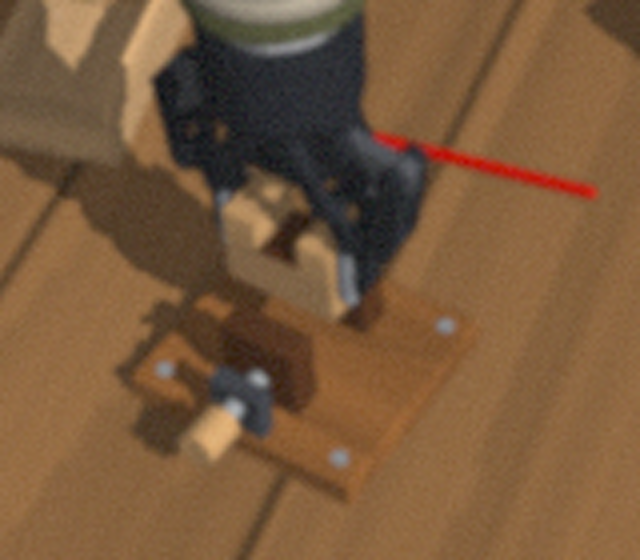

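The side crop shows the foot (290,250) hanging level above the gap between the cheeks, notch up. The wrist depth puts it within about 1 mm of centre (5 mm clearance each side). Now I lower it.

>>> carry_out:
  deltas:
    - [-0.006,0,0.05,0,-1]
    - [-0.006,0,0.12,0,-1]
    - [-0.006,0,0.2,0,-1]
    - [-0.006,0,0.28,0,-1]
    - [-0.006,0,0.33,0,-1]
    - [-0.006,0,0.355,0,-1]
    - [-0.006,0,0.355,0,-1]
    - [-0.006,0,0.355,0,-1]

```text
clock: 16.45
position: [0.4455, 0.164, 0.046]
ee_rot: [0.777, 0.629, 0.0, 0.0]
ft_force: [-0.7, -0.1, -0.9]
grip_width: 0.7
grasp_force: 43.4
```

>>> carry_out:
  deltas:
    - [0,0,0.006,0,-1]
    - [0,0,0.012,0,-1]
    - [0,0,0.016,0,-1]
    - [0,0,0.016,0,-1]

```text
clock: 16.95
position: [0.4454, 0.1638, 0.0441]
ee_rot: [0.777, 0.629, -0.0, 0.0]
ft_force: [-5.3, -2.9, 14.1]
grip_width: 0.693
grasp_force: 45.0
```

>>> carry_out:
  deltas:
    - [0,0,0,0,0.6]
    - [0,0,0,0,0.8]
    - [0,0,0,0,0.9]
    - [0,0,-0.1,0,0.9]
    - [0,0,-0.3,0,0.9]
    - [0,0,-0.7,0,0.9]
    - [0,0,-0.9,0,0.9]
    - [0,0,-0.9,0,0.9]
    - [0,0,-0.9,0,0.9]

```text
clock: 18.08
position: [0.445, 0.1636, 0.1781]
ee_rot: [0.777, 0.629, -0.0, 0.0]
ft_force: [-0.6, 0.2, -0.4]
grip_width: 0.945
grasp_force: 0.0
```

```bash
python3 - <<'E'
from h import *
c=camera("wrist"); save(c,"w6.png",(150,100,500,400),2)
P,px=cloud(c); Q=(P-[.4455,.164,0])@Rn.from_euler("z",-12.1,degrees=True).as_matrix()
m=(abs(Q[:,2]-.063)<.006)&(abs(Q[:,0])<.05)&(abs(Q[:,1])<.06)
f=m&(abs(Q[:,1])<.0205)
print("foot",cv2.minAreaRect((Q[f][:,:2]*1000).astype(np.float32)),np.median(Q[f][:,2]))
for s in (-1,1):
    g=f&(Q[:,0]*s>0); print(s,np.percentile(Q[g],[1,50,99],0).round(4).tolist())
g=m&(Q[:,1]*1>.0205); print("cheek+",np.percentile(Q[g],[1,50,99],0).round(4).tolist())
g=m&(Q[:,1]<-.0205); print("cheek-",np.percentile(Q[g],[1,50,99],0).round(4).tolist() if g.any() else 0)
E
```

```text
foot ((-0.9735431671142578, -0.2566547393798828), (32.75397872924805, 60.22783279418945), 89.91389465332031) 0.06346434449981504
-1 [[-0.0308, -0.0156, 0.0581], [-0.0219, 0.0012, 0.0635], [-0.013, 0.0159, 0.065]]
1 [[0.011, -0.0162, 0.0582], [0.0199, 0.0008, 0.0635], [0.0289, 0.0159, 0.065]]
cheek+ [[-0.0215, 0.0213, 0.0597], [-0.0, 0.0305, 0.0634], [0.0214, 0.039, 0.065]]
cheek- [[-0.0216, -0.0386, 0.0575], [0.0001, -0.0286, 0.0633], [0.0213, -0.0208, 0.0648]]
```

View pics/w6.png

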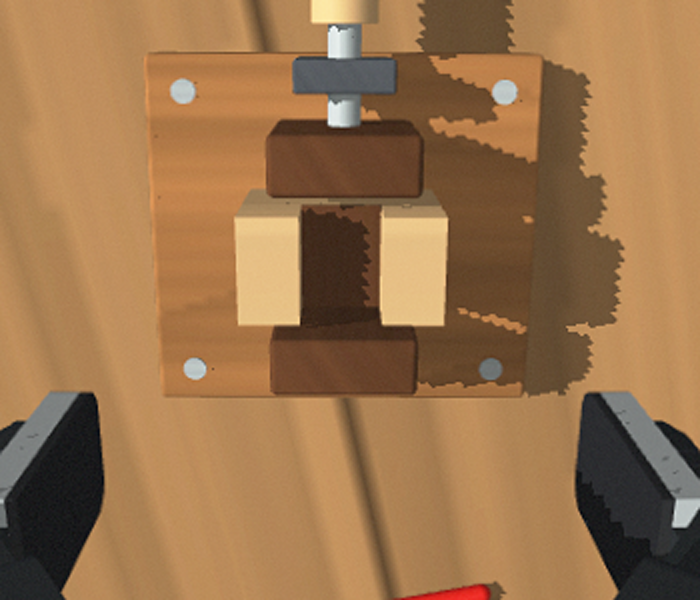

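The foot sits between the cheeks at crop (340,265), notch up. Its top measures 0.0635 m, which means it is flat on the floor. It is 1 mm off centre along the jig and aligned to 0.1°, and the gripper is clear of it.

```bash
python3 -c "
from workcell import ticket
print(ticket.hand_in())"
```

```text
the job is handed in; nothing more can be done
None
```

The notched foot was set upright and released near the middle of the small offcut, then re-gripped by its end faces and lowered into the drilling jig: it is flat on the floor, notch up and centred within about 1 mm, and the job was handed in at about 18 s.

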